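# Hold a lacquered tag in the UV curing lamp

### The job

Slide the shutter on top of the UV curing lamp fully open, then take the red tag off the drying rack by its handle and lower it upright through the lamp's slot, without forcing it, until the whole wooden tag is inside under the lid and its lower edge still hangs clear of the glass floor. Finish holding it there by the handle, still and supported by nothing else, so that the light can cure the lacquer. Never touch the lacquered wood with the fingers, and leave the other tags on the rack and everything else where it is.

Things in the scene. Friction and masses are not known exactly. Their poses are not given: they have to be found in the camera images.
- lamp: UV curing lamp, a cream box fixed to the table, 160 (x) by 230 (y) by 130 mm high, amber windows front and back, a grey lid and a shutter on the lid. Origin: centre of its underside; z up; front faces -x. Hollow: the glass floor is 30 mm above the table (100 mm below the lid's top); the lid is 12 mm thick. Two shutter guides 4 mm wide, 5 mm high run along y on the lid at x = +42 and -42 mm.
- lamp_slot (a point): Centre of the slot in the lamp's lid, at the lid's top face (130 mm above the table), over the lamp's centre; the lamp's axes. The slot is a rectangle 62 mm along x by 10 mm along y, straight in the lower 8 mm of the lid, and widens at 45 degrees to 70 by 18 mm in the upper 4 mm.
- shutter (a joint): How far the shutter has been slid towards the lamp's +y, in m: 0 covers the slot, 0.045 is its stop, fully open, the slot wholly free. A dark steel plate 78 (x) by 66 mm, its top 4 mm above the lid; sliding friction about 2 N; it stays where it is left.
- shutter_grip (a point): Yellow grip on the shutter, moving with it: an upright block 40 mm along the lamp's x, 12 mm thick along y, from 4 to 32 mm above the lid. This point is on its middle plane, 22 mm above the lid. With the shutter at 0 it lies 38 mm from the slot's centre on the +y side. The lamp's axes.
- red_tag_handle (a point): Centre of the red plastic handle of the red tag's holder, 26 (x) by 16 (y) by 40 mm high, pinched along y; z up. Holder and tag are one rigid piece, 151 mm high, about 85 g. Under the handle a 6 mm square steel bar, 104 mm along x, by which it hangs across the rack's rails, its underside 26 mm below this point; then a steel stem 20 by 5 mm, then the wooden tag.
- red_tag_bottom (a point): Centre of the lower edge of the red-lacquered wooden tag, 131 mm straight below the handle's centre; same axes. The wood is 60 mm (x) by 8 mm (y) by 60 mm high, red with a white blossom on both faces. It may go into the slot either way round.
- red_tag: The red tag with its holder as one body; origin at the centre of the wooden tag's lower edge, axes as above.
- white_tag_handle (a point): The same holder and wooden tag as the red one, but lacquered white with a white handle; this point is the centre of its handle, 131 mm above the tag's lower edge. Hangs on the rack; to be left alone.
- green_tag_handle (a point): The same holder and wooden tag as the red one, but lacquered green with a green handle; this point is the centre of its handle, 131 mm above the tag's lower edge. Hangs on the rack; to be left alone.
- rack: Drying rack, fixed to the table: two steel rails 300 mm long along its y, 10 mm wide, tops 119 mm up, 76 mm apart inside, over a drip tray. Tags hang across the rails at three places 90 mm apart along y, one at the centre, in any order; pins 8 mm high on the rails beside each bar leave it 3 to 4 mm of play. A tag lifts out straight up. Origin: centre on the table; z up.
- pine_cone: A pine cone, 58 mm high and 50 mm wide, standing on the table in front of the lamp and rack; origin under its base. To be left alone.
- cord_spool: A red spool of cord, 56 mm across and 48 mm high, standing on the table at the back; origin under its base. To be left alone.
- lacquer: An amber jar of lacquer, 48 mm across and 85 mm high, standing on the table at the back; origin under its base. To be left alone.
Mind the look-alikes: they are no part of the job. What is shaped like the red_tag but blue is not meant.

How it is judged:
By the outcome, as a careful person would: the job done as asked, in the order asked, and still so for the second after the job is handed in, while the arm keeps its last pose, push and grip.
It also fails if it takes over 67 s, if anything falls off the work surface, if the arm or the gripper's body presses on something with over 40 N, if the wrist force passes 120 N, or if a joint passes its speed limit or range.

### The arm

A 7-joint arm with a two-finger parallel gripper is mounted at the origin on the work surface. World frame = base frame: x ahead of the robot, y to its left, z up, the work surface at z = 0. Lengths are in m, angles in rad, forces in N, time in s.
With the tool pointing down it reaches from about 0.4 to 0.85 m from the base axis. Payload 10.4 kg.
Tool frame: the origin (TCP) lies at the very end of the fingers, on their centre line; the grasp point (between the pads) lies 19 mm behind it; z points along the fingers, y is the line along which they close (so a half turn about z gives the same grasp; the last joint's range is limited). The gripper opens to 87 mm and grips with 3 to 60 N. Pads are 19 mm wide; open, the fingers measure 117 mm over their backs; the gripper's body (75 mm by 190 mm) begins 51 mm behind the grasp point.
Start: joints at [-1.363, 0.332, -0.065, 1.46, 0.022, 1.35, -0.088], TCP at [0.143, 0.608, 0.197] pointing down, gripper open.
Joint ranges: [-2.6, 2.6], [-0.5, 2.12], [-1.47, 1.34], [0.16, 2.42], [-1.27, 4.41], [0.06, 2.06], [-2.6, 2.6]. Speed limits (rad/s): [2.22, 2.22, 2.79, 2.79, 3.14, 3.14, 3.14].

### API

Orientations are given as a unit quaternion [x, y, z, w].
In Python, from bench import r gives the robot as it stands.
- The arm moves only by the shell command python3 -m crank 'ROWS' [FORCE]. ROWS is JSON, a list that holds one entry, the list of rows, each a list of 5 numbers: the shift along the tool's x, y, z in mm, then the turn about the tool's z in degrees, then the opening, from -1 (shut) to 1 (fully open). A call has 1 to 20 rows; each row is the pose to reach, as a shift and turn from the pose commanded when the call began, along the tool's axes at that moment; what a row does not reach only later rows make up. A row lasts 1/10 s, in which the tool goes at most 50 mm and 8.59 degrees, less where a joint would pass 70% of its speed; a pose out of reach is approached as far as the arm can. A call with a gripper value outside its range is refused whole. The fingers move at their own pace and stop on an object; FORCE is the grip in N (left out, the last holds). Time passes only in rows, so rows that repeat a pose let the fingers close. It gives the time, the measured TCP pose, the force, the opening and the grip force at its end, in the units of the state.
- r.read_state(): the state, without advancing time (a new reading comes with each control period).
- r.camera(name): name is "side" or "top" or "wrist"; returns a dict with "image" (480x640x3 uint8, red, green, blue), "vfov" (degrees; the focal length in pixels is half the picture's height over the tangent of half this angle, whatever the lens; pixels are square), "cx", "cy" (the principal point, pixels), "eye" and "attitude" of the camera in the world. Camera axes: x right, y down, z forward; pixel columns grow to the right and rows downward; lengths in m; the calibration is good to about 2 mm. A picture is of the moment at which its call begins. There is no depth.
- r.close_job(): hands the job in; it is judged then, once.
The state is a dict: "time": time; "joint_positions": joint angles; "joint_vel": joint speeds; "joint_torque": joint torques, N m; "ee_pos": TCP position; "eef_rot": TCP orientation; "ft_force": force on the tool from outside, world axes, zero at the start; "torque": the same for the moment, N m; "width": finger opening in m; "grip_force": force on a finger pad.
Only numpy, scipy, OpenCV 4.12 (cv2) and the standard library are available. Lean on these libraries where they do the work, as an engineer would, in place of code of your own. Each camera call takes 0.05 s, during which the arm holds its last target. There are 200 camera calls.

## Working session

There is one attempt and no reset: what is moved stays moved. The work goes in short steps, Python scripts to look and compute and a shell command to move; the robot and the scene stay as the last step left them, time stands still between calls to the robot, and variables do not carry over. Pictures are saved under pics/ and viewed, at most 10 in all, crops included, and the job is handed in when it is done.

```bash
ls; mkdir -p pics
python3 - <<'E'
from bench import r
import cv2
s=r.read_state();print(s)
for n in("side","top","wrist"):
    c=r.camera(n);cv2.imwrite(f"pics/{n}0.png",c["image"][:,:,::-1]);print(n,{k:v for k,v in c.items() if k!="image"})
E
```

```text
pics
{'time': 0.0, 'joint_positions': array([-1.36259728,  0.33285933, -0.06472164,  1.46100149,  0.02156243,
        1.34987395, -0.0884711 ]), 'joint_vel': array([-6.98784978e-04,  2.02907171e-03,  1.29271185e-03, -1.94202255e-03,
        7.62645980e-04,  4.07796655e-04,  7.12832295e-05]), 'joint_torque': array([-1.59555311e-04, -6.23262620e+01,  2.43900984e-02, -3.89900708e+01,
       -6.14214898e-02,  3.96958133e-02,  1.54916534e-04]), 'ee_pos': array([0.14285261, 0.60799854, 0.19633311]), 'eef_rot': array([ 1.15112069e-01,  9.93352247e-01, -7.20807074e-04, -7.08880696e-05]), 'ft_force': array([ 0.31794168,  0.7113814 , -0.14137622]), 'torque': array([ 0.06675432, -0.0013219 , -0.07889134]), 'grip_force': 0.0, 'width': 0.08691894748374504}
side {'vfov': 43.91486608186475, 'cx': 330.04448933412186, 'cy': 248.33611570227205, 'eye': array([ 0.09603796, -0.82516827,  0.87335015]), 'attitude': array([ 0.87473886, -0.22841617,  0.11166871, -0.41253858])}
top {'vfov': 50.43949926189261, 'cx': 326.29635084039137, 'cy': 246.9845986986365, 'eye': array([ 0.44093757, -0.0294755 ,  1.07271822]), 'attitude': array([-0.70269071,  0.70929515, -0.03442357,  0.04405878])}
wrist {'vfov': 64.80844101206904, 'cx': 322.65457544573235, 'cy': 241.2239773510073, 'eye': array([0.078757  , 0.62351668, 0.38472213]), 'attitude': array([0.77782412, 0.61642094, 0.07561944, 0.09641869])}
```

View pics/top0.png

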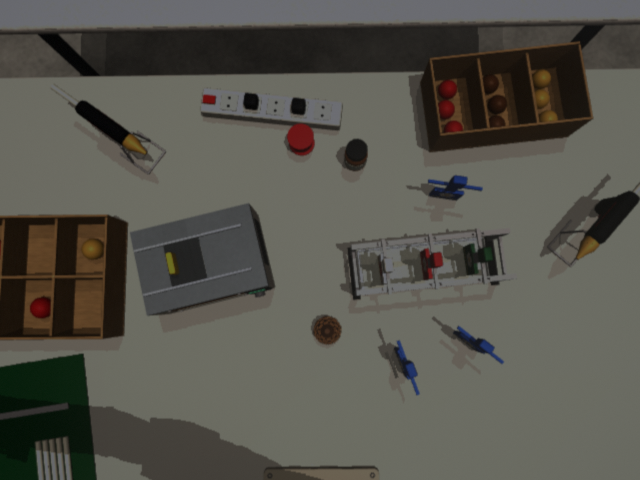

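View pics/side0.png

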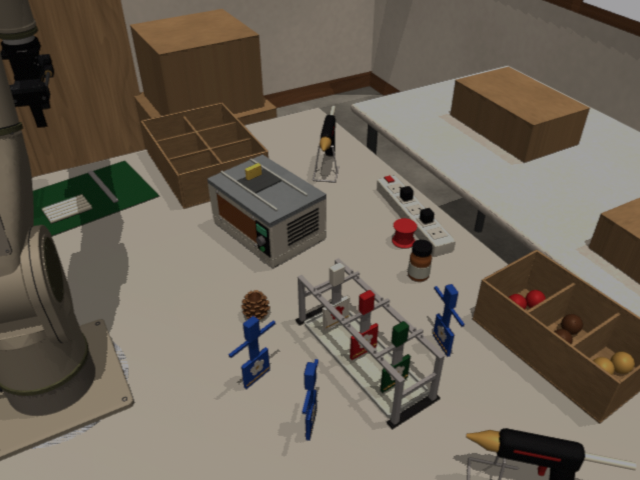

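The top view shows the lamp at about (200,260) with its yellow grip at (170,263), the rack at about (430,262), and the red handle at about (433,260). The blue look-alikes stand around the rack. The side view shows the grip at (254,171) and the red handle at (366,301).

```bash
cat > h.py <<'E'
import numpy as np,cv2
from scipy.spatial.transform import Rotation as R
from bench import r
def ray(c,u,v):
    f=240/np.tan(np.radians(c["vfov"])/2)
    d=R.from_quat(c["attitude"]).apply([(u-c["cx"])/f,(v-c["cy"])/f,1.]);return c["eye"],d
def onz(c,u,v,z):
    e,d=ray(c,u,v);return e+d*(z-e[2])/d[2]
def proj(c,p):
    f=240/np.tan(np.radians(c["vfov"])/2)
    q=R.from_quat(c["attitude"]).inv().apply(np.array(p)-c["eye"]);return q[:2]/q[2]*f+[c["cx"],c["cy"]]
def tri(*a):
    A=np.zeros((3,3));b=np.zeros(3)
    for e,d in a:
        d=d/np.linalg.norm(d);P=np.eye(3)-np.outer(d,d);A+=P;b+=P@e
    return np.linalg.solve(A,b)
def mask(im,lo,hi):
    return cv2.inRange(cv2.cvtColor(im,cv2.COLOR_RGB2HSV),lo,hi)
def red(im): return mask(im,(0,150,60),(8,255,255))|mask(im,(172,150,60),(180,255,255))
def yellow(im): return mask(im,(22,150,80),(34,255,255))
def blobs(m,amin=20):
    n,l,s,c=cv2.connectedComponentsWithStats(m)
    return [(i,s[i].tolist(),c[i].round(1).tolist()) for i in range(1,n) if s[i,4]>=amin]
def delta(p,yaw=None):
    "tool-frame shift mm from present TCP to world p"
    s=r.read_state();return (R.from_quat(s["eef_rot"]).inv().apply(np.array(p)-s["ee_pos"])*1000).round(1)
E
python3 - <<'E'
from h import *
T=r.camera("top");S=r.camera("side")
for n,c in(("top",T),("side",S)):
    print(n,"red",blobs(red(c["image"])));print(n,"yel",blobs(yellow(c["image"])))
im=T["image"]
g=cv2.cvtColor(im,cv2.COLOR_RGB2HSV)
print(g[290,200],g[225,200],g[330,200])
cv2.imwrite("pics/topc.png",cv2.resize(im[195:325,120:280],None,fx=5,fy=4.6,interpolation=cv2.INTER_CUBIC)[:,:,::-1])
E
```

```text
top red [(1, [441, 80, 16, 16, 191], [449.0, 87.6]), (2, [203, 95, 12, 9, 94], [208.5, 99.0]), (3, [438, 100, 17, 16, 204], [446.5, 107.7]), (4, [447, 121, 16, 12, 149], [454.3, 126.4]), (5, [287, 124, 27, 31, 607], [300.6, 137.9]), (7, [425, 249, 5, 9, 31], [426.8, 253.1]), (8, [433, 253, 9, 14, 103], [437.4, 259.1]), (9, [428, 268, 4, 11, 33], [429.4, 272.7]), (10, [30, 298, 21, 20, 295], [39.2, 307.7])]
top yel [(4, [127, 139, 18, 14, 48], [134.3, 144.4]), (5, [587, 241, 10, 8, 27], [591.7, 244.5]), (7, [166, 253, 9, 21, 125], [170.0, 262.8])]
side red [(1, [385, 176, 9, 6, 34], [388.7, 178.6]), (2, [392, 218, 25, 30, 536], [404.3, 232.6]), (3, [509, 289, 37, 20, 409], [528.4, 298.3]), (4, [359, 290, 15, 25, 278], [366.1, 301.9]), (5, [337, 307, 6, 6, 22], [339.6, 308.8]), (7, [362, 324, 16, 21, 145], [372.2, 332.9]), (8, [351, 336, 16, 23, 138], [356.0, 347.6]), (11, [514, 450, 47, 11, 104], [537.1, 455.4]), (12, [539, 468, 7, 7, 32], [542.1, 471.2])]
side yel [(1, [246, 164, 14, 10, 52], [252.5, 167.8])]
[90  3 75] [90  4 72] [ 33  24 108]
```

View pics/topc.png

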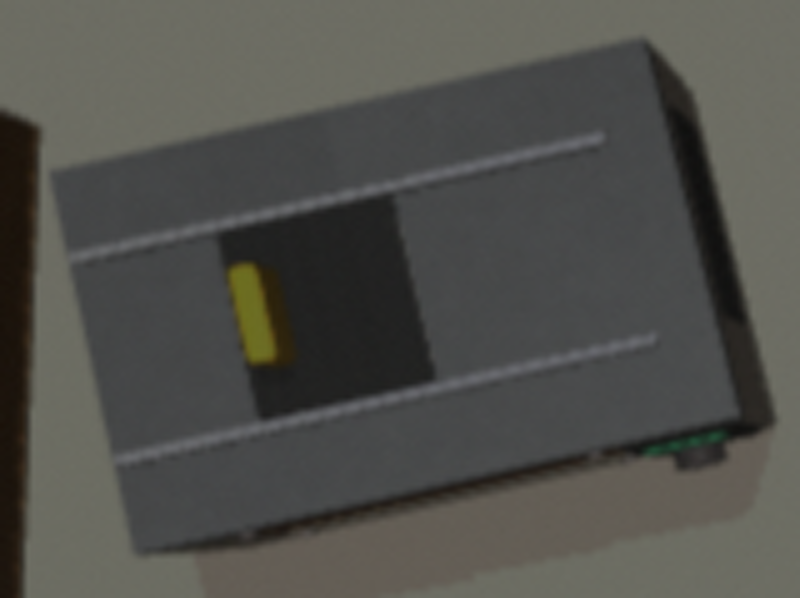

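The crop shows the lid corners at crop pixels (52,172), (645,38), (742,418) and (140,552). The top of the yellow grip is centred near (253,313).

Run:
```python
from h import *
T=r.camera("top");S=r.camera("side")
P=[onz(T,120+u/5,195+v/4.6,.13) for u,v in((52,172),(645,38),(742,418),(140,552))]
P=np.array(P);print(P.round(4),"c",P.mean(0).round(4),[np.linalg.norm(P[i]-P[(i+1)%4]).round(4) for i in range(4)])
ys=[P[0]-P[1],P[3]-P[2]];print("yaw",[np.degrees(np.arctan2(-y[0],y[1])).round(2) for y in ys],[np.degrees(np.arctan2(x[1],x[0])).round(2) for x in(P[0]-P[3],P[1]-P[2])])
print("grip top",onz(T,120+253/5,195+313/4.6,.162))
print("handle",tri(ray(T,437,259.5),ray(S,366.1,301.9)),onz(T,437,259.5,.165))
# rack yaw: look at wrist later ; red wood ends
s=r.read_state();a=R.from_quat(s["eef_rot"]).as_matrix();print(a.round(3))
```

```text
[[0.5774 0.3506 0.13  ]
 [0.6305 0.1278 0.13  ]
 [0.4749 0.0906 0.13  ]
 [0.4233 0.3127 0.13  ]] c [0.5265 0.2204 0.13  ] [np.float64(0.229), np.float64(0.16), np.float64(0.228), np.float64(0.1587)]
yaw [np.float64(13.39), np.float64(13.07)] [np.float64(13.81), np.float64(13.46)]
grip top [0.51631274 0.26302911 0.162     ]
handle [ 0.51803264 -0.21733375  0.14905105] [ 0.51777489 -0.21463195  0.165     ]
[[-0.973  0.229 -0.   ]
 [ 0.229  0.973 -0.   ]
 [ 0.    -0.    -1.   ]]
```

```bash
python3 -c "
from h import *
print(delta([.517,.259,.25]))"
```

```text
[-444.1 -254.6  -52.9]
```

```bash
python3 -m crank '[[[0,0,-50,0,1],[-440,-250,-53,-26.6,1],[-444,-255,-53,-26.6,1],[-444,-255,-53,-26.6,1],[-444,-255,-53,-26.6,1],[-444,-255,-53,-26.6,1],[-444,-255,-53,-26.6,1],[-444,-255,-53,-26.6,1],[-444,-255,-53,-26.6,1],[-444,-255,-53,-26.6,1],[-444,-255,-53,-26.6,1],[-444,-255,-53,-26.6,1],[-444,-255,-53,-26.6,1],[-444,-255,-53,-26.6,1],[-444,-255,-53,-26.6,1],[-444,-255,-53,-26.6,1]]]'
python3 - <<'E'
from h import *
c=r.camera("wrist");cv2.imwrite("pics/w1.png",c["image"][:,:,::-1])
m=yellow(c["image"]);print(blobs(m,100))
print(R.from_quat(r.read_state()["eef_rot"]).as_matrix().round(3))
E
```

```text
time: 1.95
ee_pos: [0.5159, 0.26, 0.2502]
eef_rot: [-0.118, 0.993, 0.0, -0.0]
ft_force: [-0.0, 0.1, 0.5]
width: 0.0874
grip_force: 0.0
[(1, [321, 211, 17, 56, 878], [328.7, 238.2]), (3, [474, 270, 37, 29, 752], [492.9, 286.5])]
[[-0.972 -0.233 -0.   ]
 [-0.233  0.972  0.   ]
 [-0.     0.    -1.   ]]
```

View pics/w1.png

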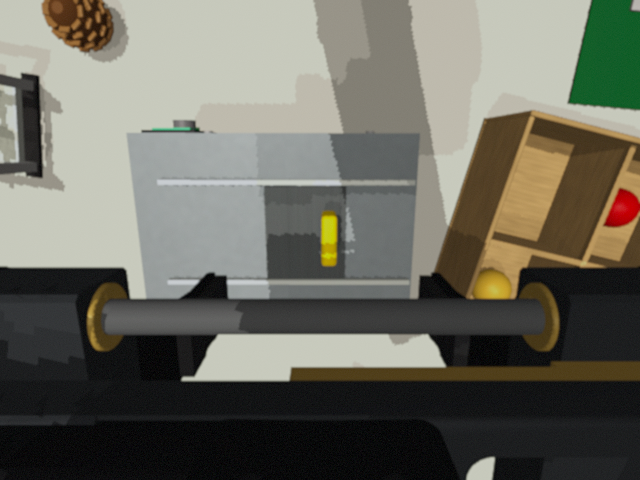

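The wrist view shows the grip at (329,238) between two horizontal guides at rows 183 and 282, so the gripper is aligned with the lamp.

Run:
```python
from h import *
c=r.camera("wrist");s=r.read_state()
a=np.radians(13.4);L=np.array([[np.cos(a),-np.sin(a)],[np.sin(a),np.cos(a)]])
C=np.array([.5265,.2204])
def lp(u,v,z): return ((onz(c,u,v,z)[:2]-C)@L*1000).round(1)
print("grip",lp(329.5,239,.157),onz(c,329.5,239,.157))
for n,u,v,z in[("lidFL",128,133,.13),("lidFR",419,133,.13),("gf1",160,183,.135),("gf2",413,183,.135),("gb1",170,282,.135),("gb2",408,282,.135),("plate L",266,235,.134),("plateR",346,235,.134)]: print(n,lp(u,v,z))
print("tcp",(s["ee_pos"][:2]-C)@L*1000)
print(delta([*onz(c,329.5,239,.157)[:2],.141]))
```

```text
grip [ 1.9 46.1] [0.5176608  0.26572171 0.157     ]
lidFL [ -76.9 -112. ]
lidFR [-77.3 116.4]
gf1 [-38.4 -88.8]
gf2 [-38.8 112.8]
gb1 [ 45.2 -88.8]
gb2 [ 44.8 113.6]
plate L [ 4.2 -5.9]
plateR [ 4.1 60.2]
tcp [-0.89876081 40.47845881]
[ -2.8   5.6 109.2]
```

```bash
python3 -m crank '[[[-3,5.5,40,0,1],[-3,5.5,80,0,0.3],[-3,5.5,100,0,0],[-3,5.5,108,0,0],[-3,5.5,108,0,0],[-3,5.5,108,0,-1],[-3,5.5,108,0,-1],[-3,5.5,108,0,-1],[-3,5.5,108,0,-1],[-3,5.5,108,0,-1],[-3,5.5,108,0,-1],[-3,5.5,108,0,-1]]]' 15
```

```text
time: 3.25
ee_pos: [0.5185, 0.2647, 0.1422]
eef_rot: [-0.116, 0.993, 0.0, 0.0]
ft_force: [-0.0, 0.3, -0.6]
width: 0.0069
grip_force: 0.0
```

Run:
```python
from h import *
c=r.camera("wrist");s=r.read_state();print(s["width"],s["ee_pos"],s["ft_force"])
cv2.imwrite("pics/w2.png",c["image"][:,:,::-1]);print(blobs(yellow(c["image"]),50))
S=r.camera("side");print(blobs(yellow(S["image"]),10))
```

```text
0.004370930177289578 [0.51848994 0.26468783 0.14213089] [ 0.0458009   0.00119704 -0.35204403]
[(1, [312, 238, 25, 61, 1300], [323.7, 266.1]), (5, [529, 334, 40, 20, 614], [547.8, 342.5])]
[]
```

View pics/w2.png

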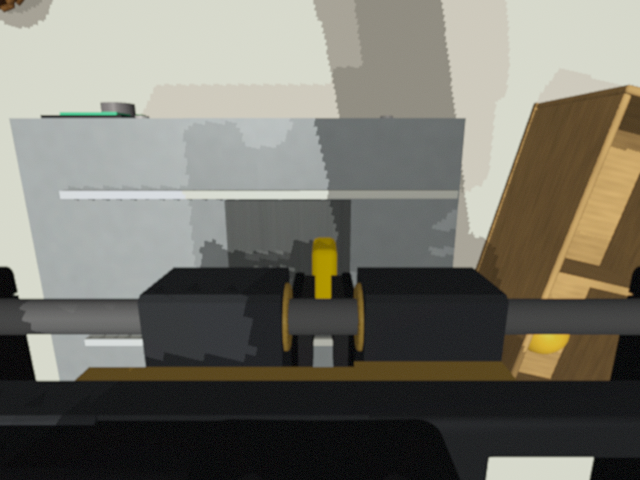

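The wrist view shows the fingers either side of the grip, which spans columns 312–337, and still closing. I'll give them a little more time.

```bash
python3 -m crank '[[[0,0,0,0,-1],[0,0,0,0,-1],[0,0,0,0,-1]]]' 15
python3 - <<'E'
from h import *
c=r.camera("wrist");s=r.read_state()
t=s["ee_pos"];print(proj(c,t),proj(c,t+[0,0,.019]))
print(blobs(yellow(c["image"]),50))
E
```

```text
time: 3.65
ee_pos: [0.5185, 0.2647, 0.1421]
eef_rot: [-0.116, 0.993, 0.0, -0.0]
ft_force: [0.2, 0.5, -0.6]
width: 0.0006
grip_force: 0.0
[322.44927003 275.76509487] [322.42799704 288.99108522]
[(1, [312, 238, 25, 60, 949], [323.9, 258.5]), (4, [529, 334, 40, 20, 611], [547.9, 342.5])]
```

Run:
```python
from h import *
c=r.camera("wrist");s=r.read_state()
a=np.radians(13.4);L=np.array([[np.cos(a),-np.sin(a)],[np.sin(a),np.cos(a)]])
C=np.array([.5265,.2204])
for v in(238,298):
  for z in(.162,.134): print(v,z,((onz(c,324,v,z)[:2]-C)@L*1000).round(1))
print("tcp",(s["ee_pos"][:2]-C)@L*1000)
cv2.imwrite("pics/w3.png",cv2.resize(c["image"][200:360,230:430],None,fx=3.5,fy=3.5)[:,:,::-1])
```

```text
238 0.162 [-22.7  45.7]
238 0.134 [-16.   45.8]
298 0.162 [ 6.7 45.7]
298 0.134 [18.4 45.8]
tcp [ 2.48509255 44.91341821]
```

View pics/w3.png

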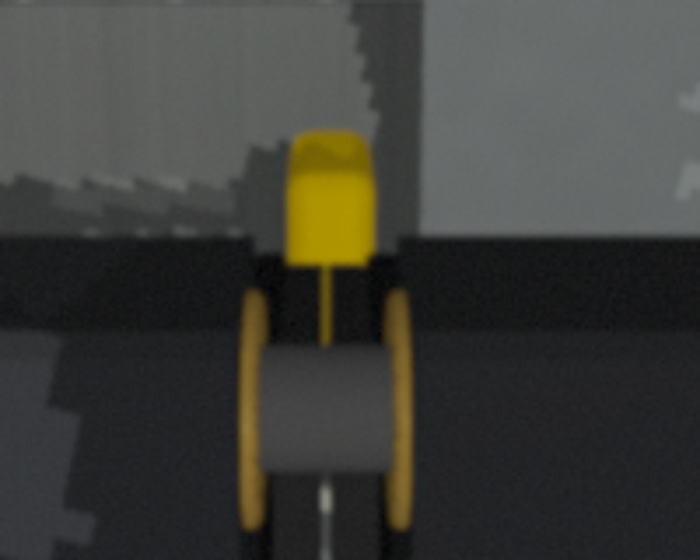

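The crop shows the fingers shut with the yellow grip visible beneath the gap, so they closed above it. I'll check the heights using the two fixed cameras.

Run:
```python
from h import *
T=r.camera("top");S=r.camera("side")
p=tri(ray(T,170,262.8),ray(S,252.5,167.8));print(p,proj(T,p),proj(S,p))
s=r.read_state();print("tcp in side",proj(S,s["ee_pos"]),s)
cv2.imwrite("pics/s2.png",cv2.resize(S["image"][90:250,170:350],None,fx=3.5,fy=3.5,interpolation=cv2.INTER_CUBIC)[:,:,::-1])
```

```text
[0.51669698 0.26558121 0.15802252] [169.89864703 263.01993063] [252.6928124  167.79714315]
tcp in side [254.10400442 173.75288325] {'time': 3.85, 'joint_positions': array([-0.73794766,  0.27281871,  0.22312759,  1.66413179, -0.06380933,
        1.21169052,  1.30390889]), 'joint_vel': array([ 3.27936260e-05,  1.51414096e-03,  6.53021546e-04, -2.61425589e-04,
       -3.49261893e-05,  9.29424328e-04,  1.03054523e-04]), 'joint_torque': array([ 3.90598761e-04, -5.49237013e+01,  3.09238583e+00, -3.73097062e+01,
        2.98988144e-02,  8.53779749e-02, -2.17364192e-05]), 'ee_pos': array([0.51850087, 0.26469837, 0.14214864]), 'eef_rot': array([-1.16475196e-01,  9.93193600e-01,  4.76392983e-05,  1.56109170e-05]), 'ft_force': array([-0.49732163,  0.22517518,  0.54629089]), 'torque': array([0.02027658, 0.02090037, 0.00830748]), 'grip_force': 0.0, 'width': 0.00045450828999794553}
```

View pics/s2.png

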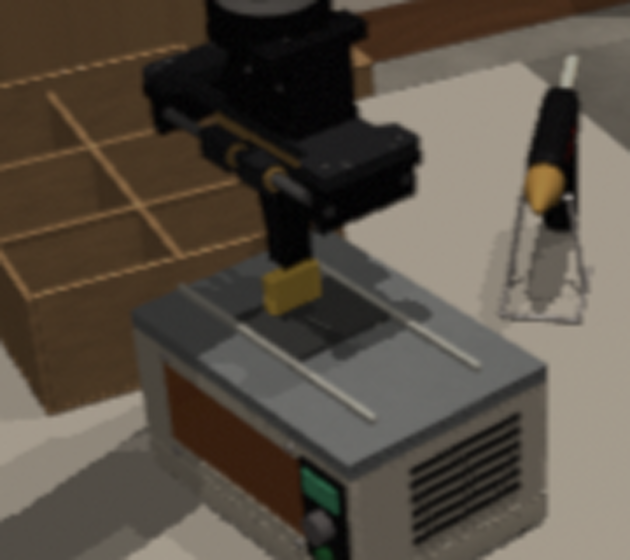

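The side view shows the fingertips at about side pixel (253,165), right at the top of the grip. The real finger ends are therefore about 20 mm above the reported TCP, so I'll open, go 20 mm lower and check the contact force.

```bash
python3 -m crank '[[[0,0,-8,0,0],[0,0,-8,0,0],[0,0,-8,0,0],[0,0,-8,0,0],[0,0,-8,0,0],[0,0,0,0,0],[0,0,8,0,0],[0,0,14,0,0],[0,0,19,0,0],[0,0,19,0,0]]]' 15
```

```text
time: 4.85
ee_pos: [0.518, 0.2644, 0.1221]
eef_rot: [-0.116, 0.993, -0.0, -0.001]
ft_force: [-0.6, -1.2, 0.0]
width: 0.0435
grip_force: 0.0
```

```bash
python3 -m crank '[[[0,0,0,0,-1],[0,0,0,0,-1],[0,0,0,0,-1],[0,0,0,0,-1],[0,0,0,0,-1],[0,0,0,0,-1],[0,0,0,0,-1],[0,0,0,0,-1]]]' 15
```

```text
time: 5.65
ee_pos: [0.5186, 0.2648, 0.1233]
eef_rot: [-0.116, 0.993, 0.0, 0.0]
ft_force: [-0.0, -0.0, 1.5]
width: 0.0116
grip_force: 15.0
```

The grip is held at 11.6 mm width. Now I'll slide it towards +y.

```bash
python3 -m crank '[[[0,5,0,0,-1],[0,10,0,0,-1],[0,15,0,0,-1],[0,20,0,0,-1],[0,25,0,0,-1],[0,30,0,0,-1],[0,34,0,0,-1],[0,34,0,0,-1]]]'; python3 -m crank '[[[0,2,0,0,-1],[0,3,0,0,-1],[0,4,0,0,-1],[0,4,0,0,-1]]]'
```

```text
time: 6.45
ee_pos: [0.5104, 0.2991, 0.1233]
eef_rot: [-0.117, 0.993, 0.001, 0.0]
ft_force: [-0.4, 1.8, 4.0]
width: 0.0117
grip_force: 15.0
time: 6.85
ee_pos: [0.5098, 0.3017, 0.1233]
eef_rot: [-0.116, 0.993, 0.0, 0.0]
ft_force: [-0.3, -1.4, 4.9]
width: 0.0117
grip_force: 15.0
```

```bash
python3 -m crank '[[[0,2,0,0,-1],[0,3,0,0,-1],[0,4,0,0,-1],[0,4,0,0,-1]]]';  python3 -m crank '[[[0,1,0,0,-1],[0,2,0,0,-1],[0,2,0,0,-1]]]'
```

```text
time: 7.25
ee_pos: [0.5093, 0.3037, 0.1232]
eef_rot: [-0.116, 0.993, -0.001, -0.0]
ft_force: [-1.2, -7.4, 7.1]
width: 0.0121
grip_force: 15.0
time: 7.55
ee_pos: [0.5093, 0.3037, 0.1232]
eef_rot: [-0.115, 0.993, -0.002, -0.0]
ft_force: [-0.6, -12.9, 9.4]
width: 0.0115
grip_force: 15.0
```

The slide stopped with the force rising and the position fixed, so the shutter is at its stop. I'll release, rise and look at the slot.

```bash
python3 -m crank '[[[0,-5,0,0,-1],[0,-5,0,0,0],[0,-5,0,0,0],[0,-5,0,0,0],[0,-5,0,0,0],[0,-5,0,0,0],[0,-5,-40,0,0],[0,-5,-80,0,1],[0,-40,-110,0,1],[0,-80,-110,0,1],[0,-86,-110,0,1],[0,-86,-110,0,1],[0,-86,-110,0,1],[0,-86,-110,0,1]]]'
python3 - <<'E'
from h import *
c=r.camera("wrist");s=r.read_state()
print(blobs(yellow(c["image"]),50),proj(c,[.5286,.2229,.13]))
cv2.imwrite("pics/w4.png",c["image"][:,:,::-1])
E
```

```text
time: 8.95
ee_pos: [0.5275, 0.2254, 0.2326]
eef_rot: [-0.118, 0.993, 0.0, -0.0]
ft_force: [0.8, 0.2, -0.4]
width: 0.0852
grip_force: 0.0
[(1, [417, 210, 26, 60, 1325], [429.5, 239.2])] [319.15473677 233.27503796]
```

View pics/w4.png

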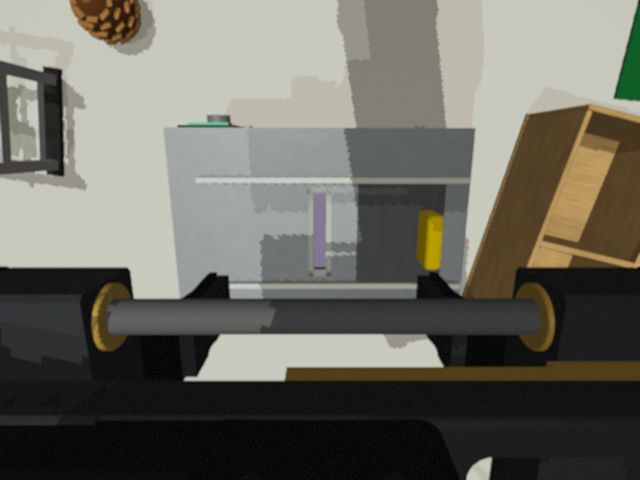

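The slot is fully exposed. Its purple opening spans about columns 313–326 and rows 192–268, and the shutter plate starts at column 358, clear of the slot.

Run:
```python
from h import *
c=r.camera("wrist");s=r.read_state();im=c["image"]
g=cv2.cvtColor(im,cv2.COLOR_RGB2GRAY).astype(int);h=cv2.cvtColor(im,cv2.COLOR_RGB2HSV)
print("row230",[(u,int(g[230,u]),int(h[230,u,0]),int(h[230,u,1])) for u in range(304,337)])
print("col319",[(v,int(g[v,319]),int(h[v,319,1])) for v in list(range(184,202))+list(range(260,290))])
m=mask(im,(115,25,60),(150,255,255));m[:180]=0;m[290:]=0;print(blobs(m,100))
```

```text
row230 [(304, 159, 90, 8), (305, 159, 85, 10), (306, 158, 84, 8), (307, 160, 75, 6), (308, 160, 50, 9), (309, 159, 33, 14), (310, 164, 30, 15), (311, 168, 33, 15), (312, 162, 27, 14), (313, 146, 0, 3), (314, 129, 130, 27), (315, 127, 130, 39), (316, 125, 130, 44), (317, 126, 130, 42), (318, 125, 130, 42), (319, 126, 129, 41), (320, 126, 130, 41), (321, 125, 130, 40), (322, 126, 130, 42), (323, 125, 128, 41), (324, 126, 129, 41), (325, 143, 132, 17), (326, 170, 25, 9), (327, 183, 30, 14), (328, 185, 30, 15), (329, 185, 33, 15), (330, 181, 33, 13), (331, 171, 50, 9), (332, 163, 83, 6), (333, 159, 85, 10), (334, 158, 90, 6), (335, 159, 90, 8), (336, 158, 78, 8)]
col319 [(184, 152, 10), (185, 149, 8), (186, 151, 7), (187, 156, 6), (188, 162, 5), (189, 165, 11), (190, 165, 15), (191, 161, 17), (192, 149, 14), (193, 140, 4), (194, 131, 30), (195, 128, 40), (196, 128, 40), (197, 128, 39), (198, 130, 38), (199, 127, 40), (200, 127, 42), (201, 127, 39), (260, 125, 42), (261, 125, 42), (262, 124, 43), (263, 126, 41), (264, 126, 42), (265, 123, 43), (266, 107, 43), (267, 78, 32), (268, 70, 7), (269, 102, 17), (270, 127, 16), (271, 135, 17), (272, 135, 15), (273, 135, 19), (274, 132, 17), (275, 126, 14), (276, 117, 9), (277, 112, 9), (278, 114, 9), (279, 112, 9), (280, 105, 5), (281, 93, 11), (282, 92, 14), (283, 116, 17), (284, 144, 16), (285, 157, 13), (286, 158, 13), (287, 154, 12), (288, 139, 9), (289, 121, 6)]
[(1, [314, 194, 12, 74, 841], [319.2, 230.5])]
```

Run:
```python
from h import *
c=r.camera("wrist");s=r.read_state()
def e(u,v,z):return onz(c,u,v,z)[:2]
o=[e(319.8,187.3,.13),e(319.8,276,.13)];i=[e(319.4,192.8,.126),e(319.4,268.7,.126)]
print(o,np.linalg.norm(o[0]-o[1]),i,np.linalg.norm(i[0]-i[1]))
print("centres",(o[0]+o[1])/2,(i[0]+i[1])/2)
# slot edge direction: left edge of purple per row
im=c["image"];m=mask(im,(115,25,60),(150,255,255))
pts=[(np.mean(np.nonzero(m[v,300:340])[0])+300,v) for v in range(198,262)]
k=np.polyfit([p[1] for p in pts],[p[0] for p in pts],1);print(k)
a,b=e(np.polyval(k,198),198,.126),e(np.polyval(k,262),262,.126);d=b-a;print("slot x-axis deg",np.degrees(np.arctan2(d[1],d[0])))
M=R.from_quat(s["eef_rot"]).as_matrix();print("tool -x deg",np.degrees(np.arctan2(-M[1,0],-M[0,0])),s["ee_pos"])
print("hover handle",delta([.518,-.216,.30]), delta([.518,-.216,.2326]))
```

```text
[array([0.49358921, 0.21467378]), array([0.56333834, 0.23126943])] 0.07169627732084406 [array([0.49822288, 0.21542568]), array([0.5586454 , 0.22978584])] 0.06210552169190703
centres [0.52846377 0.22297161] [0.52843414 0.22260576]
[-3.07921245e-03  3.20573867e+02]
slot x-axis deg 13.21370845536928
tool -x deg 13.462402027667851 [0.52783698 0.22476357 0.23281427]
hover handle [ 112.2 -426.4  -67.1] [ 1.122e+02 -4.264e+02  3.000e-01]
```

```bash
python3 -m crank '[[[0,-10,-40,0,1],[30,-110,-40,5,1],[112,-426,-40,5,1],[112,-426,-40,5,1],[112,-426,-40,5,1],[112,-426,-40,5,1],[112,-426,-40,5,1],[112,-426,-40,5,1],[112,-426,-40,5,1],[112,-426,-40,5,1],[112,-426,-40,5,1],[112,-426,-40,5,1],[112,-426,-40,5,1],[112,-426,-40,5,1]]]'
python3 - <<'E'
from h import *
c=r.camera("wrist");cv2.imwrite("pics/w5.png",c["image"][:,:,::-1])
print(blobs(red(c["image"]),50))
E
```

```text
time: 10.5
ee_pos: [0.5183, -0.215, 0.2731]
eef_rot: [-0.074, 0.997, 0.0, 0.0]
ft_force: [0.7, -0.4, 0.5]
width: 0.0869
grip_force: 0.0
[(1, [396, 202, 5, 25, 66], [398.3, 213.2]), (2, [313, 211, 18, 37, 617], [321.6, 229.1])]
```

View pics/w5.png

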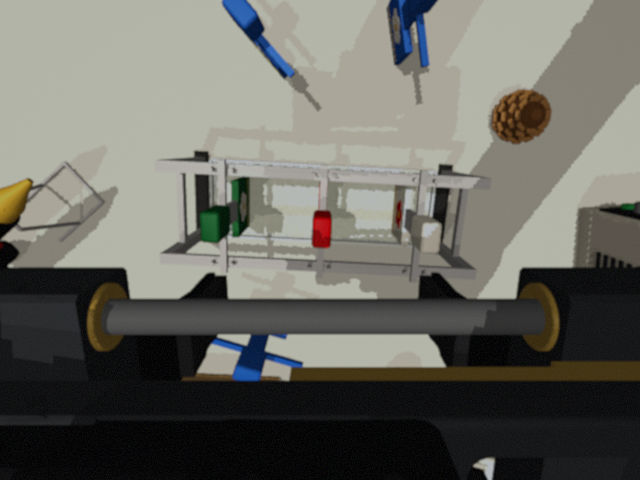

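The wrist view shows the red handle at (322,229) between green at (214,223) and white at (427,234). The front rail runs from (158,162) to (488,182), so the rack is turned about 3° from the tool.

Run:
```python
from h import *
c=r.camera("wrist");s=r.read_state();T=r.camera("top");S=r.camera("side")
P=lambda u,v,z:onz(c,u,v,z)
for (a,b) in(((158,162),(488,182)),((163,260),(473,272))):
    d=P(*b,.119)-P(*a,.119);print("rail y dir",np.degrees(np.arctan2(-d[0],d[1])))
h=[]
for col in("g","w"):
  u,v={"g":(214,223),"w":(427,234)}[col];h.append(P(u,v,.16))
d=h[1]-h[0];print("handles",np.degrees(np.arctan2(-d[0],d[1])),np.linalg.norm(d),h)
M=R.from_quat(s["eef_rot"]).as_matrix();print("tool y",np.degrees(np.arctan2(-M[0,1],M[1,1])))
p=P(321.8,229,.16);print("red",p,delta([*p[:2],.13]))
m=blobs(red(S["image"]),50);print(m,blobs(red(T["image"]),50))
g=cv2.cvtColor(c["image"],cv2.COLOR_RGB2HSV)
print([(v,g[v,322].tolist()) for v in range(206,252,2)])
```

```text
rail y dir 5.092347107073738
rail y dir 6.181572932282061
handles 5.48527828313841 0.17379532601743178 [array([ 0.52572564, -0.30306278,  0.16      ]), array([ 0.50911254, -0.1300633 ,  0.16      ])]
tool y 8.479266318753906
red [ 0.51770547 -0.21577654  0.16      ] [3.000e-01 1.000e-01 1.432e+02]
[(1, [398, 222, 19, 26, 327], [406.9, 235.8]), (2, [509, 289, 37, 20, 417], [528.4, 298.4]), (3, [359, 290, 15, 25, 299], [366.0, 301.7]), (6, [362, 324, 16, 21, 149], [372.3, 333.0]), (7, [350, 336, 17, 23, 165], [355.2, 348.3]), (9, [514, 450, 47, 11, 120], [536.8, 455.3])] [(1, [441, 80, 16, 17, 221], [448.5, 87.8]), (2, [203, 95, 12, 9, 93], [208.5, 99.0]), (3, [438, 100, 17, 17, 231], [446.1, 108.1]), (4, [446, 121, 17, 12, 162], [453.6, 126.4]), (5, [287, 124, 27, 31, 624], [300.5, 138.2]), (8, [30, 297, 21, 21, 330], [39.8, 307.6])]
[(206, [19, 13, 157]), (208, [15, 13, 157]), (210, [4, 54, 118]), (212, [1, 226, 79]), (214, [0, 242, 81]), (216, [0, 255, 90]), (218, [0, 255, 148]), (220, [178, 232, 178]), (222, [179, 224, 181]), (224, [0, 217, 182]), (226, [179, 224, 181]), (228, [179, 228, 181]), (230, [178, 238, 181]), (232, [179, 225, 178]), (234, [177, 246, 170]), (236, [179, 233, 170]), (238, [178, 246, 148]), (240, [179, 241, 132]), (242, [0, 232, 133]), (244, [179, 238, 132]), (246, [0, 218, 123]), (248, [3, 72, 114]), (250, [15, 12, 123])]
```

Run:
```python
from h import *
c=r.camera("wrist");im=c["image"]
m=red(im);m[:, :300]=0;m[:,345:]=0
rows=[(v,np.nonzero(m[v])[0]) for v in range(219,246)]
k=np.polyfit([v for v,_ in rows],[x.mean() for _,x in rows],1);print(k,np.degrees(np.arctan(k[0])))
e=[[x.min() for _,x in rows],[x.max() for _,x in rows]]
for q in e: print(np.degrees(np.arctan(np.polyfit([v for v,_ in rows],q,1)[0])))
u=np.polyval(k,232);p=onz(c,u,232,.165);print(u,p,delta([*p[:2],.13]))
g=cv2.cvtColor(im,cv2.COLOR_RGB2GRAY);print([g[v,312:334].tolist() for v in(175,195,205,255,260)])
```

```text
[-3.72405372e-02  3.31121286e+02] -2.1327400394576954
-1.259045207175173
-3.005443774472933
322.4814814814814 [ 0.51878204 -0.21576824  0.165     ] [-8.000e-01  1.000e-01  1.432e+02]
[[163, 164, 163, 155, 142, 132, 141, 153, 161, 163, 160, 162, 164, 162, 161, 156, 152, 165, 173, 170, 158, 148], [182, 181, 182, 182, 182, 183, 177, 156, 142, 162, 173, 173, 173, 172, 170, 152, 129, 118, 119, 117, 116, 119], [181, 181, 182, 182, 183, 183, 173, 142, 135, 148, 155, 153, 154, 156, 149, 131, 119, 118, 116, 117, 118, 119], [161, 157, 156, 150, 139, 129, 123, 121, 117, 119, 121, 120, 125, 128, 129, 130, 130, 129, 131, 130, 131, 131], [119, 119, 112, 102, 99, 105, 114, 120, 120, 118, 121, 117, 108, 106, 110, 112, 113, 111, 114, 114, 114, 114]]
```

```bash
python3 -m crank '[[[-0.8,0,20,2,0.2],[-0.8,0,60,2,0.2],[-0.8,0,90,2,0.2],[-0.8,0,120,2,0.2],[-0.8,0,140,2,0.2],[-0.8,0,155,2,0.2],[-0.8,0,165,2,0.2],[-0.8,0,165,2,0.2],[-0.8,0,165,2,0.2]]]'
python3 - <<'E'
from h import *
S=r.camera("side");T=r.camera("top");s=r.read_state()
a=cv2.resize(S["image"][215:375,280:460],None,fx=3,fy=3,interpolation=cv2.INTER_CUBIC)
cv2.imwrite("pics/s3.png",a[:,:,::-1])
E
```

```text
time: 11.65
ee_pos: [0.5191, -0.2166, 0.1089]
eef_rot: [-0.056, 0.998, -0.0, 0.0]
ft_force: [0.2, -0.3, -0.1]
width: 0.0525
grip_force: 0.0
```

View pics/s3.png

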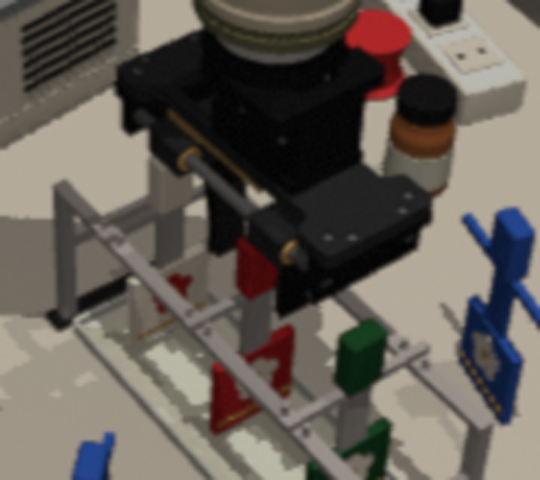

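The side crop shows the fingers either side of the red handle at about (258,265), with the tips level with its lower part and the neighbouring tags clear. Closing now.

```bash
python3 -m crank '[[[0,0,0,0,-1],[0,0,0,0,-1],[0,0,0,0,-1],[0,0,0,0,-1],[0,0,0,0,-1],[0,0,0,0,-1],[0,0,0,0,-1],[0,0,0,0,-1],[0,0,0,0,-1]]]' 30; python3 -m crank '[[[0,0,-5,0,-1],[0,0,-15,0,-1],[0,0,-40,0,-1],[0,0,-75,0,-1],[0,0,-110,0,-1],[0,0,-140,0,-1],[0,0,-170,0,-1],[0,0,-190,0,-1],[0,0,-190,0,-1],[0,0,-190,0,-1],[0,0,-190,0,-1]]]'
python3 - <<'E'
from h import *
for n in("side","top","wrist"):
    c=r.camera(n);print(n,[b for b in blobs(red(c["image"]),40)])
    cv2.imwrite(f"pics/{n}_lift.png",c["image"][:,:,::-1])
print(r.read_state()["ee_pos"],R.from_quat(r.read_state()["eef_rot"]).as_matrix().round(3))
E
```

```text
time: 12.65
ee_pos: [0.5186, -0.2164, 0.1081]
eef_rot: [-0.056, 0.998, 0.0, -0.0]
ft_force: [0.9, -0.2, 0.6]
width: 0.0157
grip_force: 30.0
time: 13.75
ee_pos: [0.5181, -0.2162, 0.2971]
eef_rot: [-0.056, 0.998, 0.0, -0.001]
ft_force: [-0.2, 1.1, -1.1]
width: 0.0155
grip_force: 30.0
side [(1, [364, 203, 7, 26, 135], [366.6, 214.2]), (2, [392, 218, 25, 30, 555], [404.1, 232.6]), (3, [353, 244, 31, 41, 549], [366.9, 263.8]), (4, [509, 289, 37, 20, 417], [528.4, 298.5]), (7, [514, 450, 47, 11, 120], [536.8, 455.3]), (8, [538, 467, 8, 8, 43], [541.8, 470.6])]
top [(1, [440, 80, 17, 18, 230], [448.4, 87.9]), (2, [203, 95, 12, 9, 94], [208.5, 99.0]), (3, [438, 100, 17, 17, 230], [446.1, 108.0]), (4, [445, 121, 18, 12, 164], [453.5, 126.4]), (5, [287, 124, 27, 31, 627], [300.5, 138.2]), (7, [30, 297, 21, 21, 336], [40.0, 307.7])]
wrist [(1, [394, 197, 4, 21, 48], [395.5, 207.7]), (2, [0, 245, 16, 16, 46], [6.9, 252.1]), (4, [303, 268, 40, 31, 1076], [322.8, 284.2]), (5, [302, 335, 42, 21, 800], [322.3, 344.5])]
[ 0.51824705 -0.21624555  0.29726436] [[-0.994 -0.111 -0.001]
 [-0.111  0.994  0.   ]
 [ 0.001  0.    -1.   ]]
```

Run:
```python
from h import *
S=r.camera("side");s=r.read_state();M=R.from_quat(s["eef_rot"]).as_matrix()
m=red(S["image"]);m[:, :345]=0;m[:,392:]=0;m[:238]=0;m[292:]=0
m=cv2.morphologyEx(m,cv2.MORPH_CLOSE,np.ones((9,9)))
q=cv2.approxPolyDP(cv2.convexHull(cv2.findNonZero(m)),3,True)[:,0];print(q.tolist())
for dx in(-.03,.03):
  for z in(-.094,-.034): print(dx,z,proj(S,s["ee_pos"]+M[:,0]*dx+M[:,1]*-.004+[0,0,z]).round(1))
print(delta([.5285,.2228,.297]))
```

```text
[[383, 244], [381, 270], [355, 284], [355, 256]]
-0.03 -0.094 [383.4 272.5]
-0.03 -0.034 [385.8 244.9]
0.03 -0.094 [355.4 286.5]
0.03 -0.034 [356.7 258.7]
[-58.9 435.2   0.5]
```

The tag's outline agrees with the expected pose to about 2 px. Carrying it over to the slot.

```bash
python3 -m crank '[[[0,20,0,0,-1],[-5,50,0,0,-1],[-11,85,0,-2,-1],[-16,120,0,-3,-1],[-21,155,0,-4,-1],[-26,190,0,-5,-1],[-31,225,0,-6,-1],[-35,260,0,-7,-1],[-40,295,0,-7,-1],[-45,330,0,-7,-1],[-50,365,0,-7,-1],[-54,395,0,-7,-1],[-57,420,0,-7,-1],[-59,435,0,-7,-1],[-59,435,0,-7,-1],[-59,435,0,-7,-1],[-59,435,0,-7,-1],[-59,435,0,-7,-1]]]'
python3 - <<'E'
from h import *
s=r.read_state();M=R.from_quat(s["eef_rot"]).as_matrix()
print(delta([.5285,.2228,.297]),"yaw",np.degrees(np.arctan2(-M[0,1],M[1,1])),M[2].round(4))
E
```

```text
time: 15.75
ee_pos: [0.5293, 0.221, 0.2984]
eef_rot: [-0.115, 0.993, 0.0, 0.0]
ft_force: [-0.0, 0.7, -0.7]
width: 0.0159
grip_force: 30.0
[0.4 2.  1.4] yaw 13.257057319673079 [-5.e-04  0.e+00 -1.e+00]
```

```bash
python3 -m crank '[[[0,0.5,15,0,-1],[0,1,30,0,-1],[0,1,45,0,-1],[0,1,55,0,-1],[0,1,60,0,-1],[0,1,60,0,-1],[0,1,60,0,-1]]]'
python3 - <<'E'
from h import *
E=[];c=None
for i in range(8):
    S=r.camera("side");E.append(r.read_state()["ee_pos"])
print(np.mean(E,0),np.std(E,0));s=r.read_state();M=R.from_quat(s["eef_rot"]).as_matrix();e=np.mean(E,0)
print((M.T@(np.array([.5285,.2228,e[2]])-e)*1000).round(2))
m=red(S["image"]);cv2.imwrite("pics/s4.png",S["image"][:,:,::-1])
m[:, :200]=0;m[:,330:]=0
print(blobs(m,40))
m=cv2.morphologyEx(m,cv2.MORPH_CLOSE,np.ones((9,9)))
b=max(blobs(m,40),key=lambda b:b[1][4]);x,y,w,h,_=b[1];k=np.zeros_like(m);k[y:y+h,x:x+w]=m[y:y+h,x:x+w]
print(cv2.approxPolyDP(cv2.convexHull(cv2.findNonZero(k)),3,True)[:,0].tolist())
for dx in(-.03,.03):
  for z in(-.094,-.034): print(dx,z,proj(S,e+M[:,0]*dx+M[:,1]*-.004+[0,0,z]).round(1))
E
```

```text
time: 16.45
ee_pos: [0.529, 0.2234, 0.2388]
eef_rot: [-0.116, 0.993, 0.0, 0.0]
ft_force: [0.1, 0.3, -1.1]
width: 0.0158
grip_force: 30.0
[0.52890042 0.22350111 0.23861768] [1.03720986e-04 3.14539274e-05 2.31666277e-04]
[ 0.55 -0.59 -0.  ]
[(5, [252, 153, 24, 32, 354], [263.4, 168.6])]
[[275, 175], [255, 184], [253, 161], [274, 153]]
-0.03 -0.094 [277.4 176.1]
-0.03 -0.034 [276.  152.9]
0.03 -0.094 [256.2 186. ]
0.03 -0.034 [254.1 162.5]
```

```bash
python3 -m crank '[[[0.5,-0.5,0,0,-1],[0.5,-0.5,4,0,-1],[0.5,-0.5,8,0,-1],[0.5,-0.5,11,0,-1],[0.5,-0.5,14,0,-1],[0.5,-0.5,17,0,-1],[0.5,-0.5,19,0,-1],[0.5,-0.5,19,0,-1]]]';python3 -m crank '[[[0,0,1,0,-1],[0,0,2,0,-1],[0,0,3,0,-1],[0,0,4,0,-1],[0,0,4,0,-1]]]'
```

```text
time: 17.65
ee_pos: [0.5282, 0.2228, 0.2188]
eef_rot: [-0.116, 0.993, -0.0, -0.0]
ft_force: [-0.4, 0.4, -0.7]
width: 0.0158
grip_force: 30.0
time: 18.15
ee_pos: [0.5283, 0.2228, 0.215]
eef_rot: [-0.116, 0.993, 0.0, -0.0]
ft_force: [-0.6, -0.2, -1.2]
width: 0.0158
grip_force: 30.0
```

```bash
python3 -m crank '[[[0,0,1,0,-1],[0,0,2,0,-1],[0,0,3,0,-1],[0,0,4,0,-1],[0,0,5,0,-1],[0,0,6,0,-1],[0,0,7,0,-1],[0,0,8,0,-1],[0,0,9,0,-1],[0,0,10,0,-1]]]';python3 -m crank '[[[0,0,2,0,-1],[0,0,4,0,-1],[0,0,6,0,-1],[0,0,8,0,-1],[0,0,10,0,-1],[0,0,12,0,-1],[0,0,14,0,-1],[0,0,14,0,-1]]]'
```

```text
time: 19.15
ee_pos: [0.5283, 0.2228, 0.2051]
eef_rot: [-0.116, 0.993, 0.0, 0.0]
ft_force: [-1.5, 0.3, -0.7]
width: 0.0157
grip_force: 30.0
time: 19.95
ee_pos: [0.5283, 0.2228, 0.1908]
eef_rot: [-0.116, 0.993, -0.0, -0.0]
ft_force: [-1.5, 0.0, -0.5]
width: 0.0159
grip_force: 30.0
```

```bash
python3 -m crank '[[[0.4,0,0,0,-1],[0.4,0,2,0,-1],[0.4,0,5,0,-1],[0.4,0,8,0,-1],[0.4,0,11,0,-1],[0.4,0,14,0,-1],[0.4,0,17,0,-1],[0.4,0,20,0,-1],[0.4,0,20,0,-1]]]';python3 -m crank '[[[0,0,3,0,-1],[0,0,6,0,-1],[0,0,9,0,-1],[0,0,12,0,-1],[0,0,15,0,-1],[0,0,18,0,-1],[0,0,20,0,-1],[0,0,20,0,-1]]]'
```

```text
time: 20.85
ee_pos: [0.5277, 0.2226, 0.1706]
eef_rot: [-0.116, 0.993, -0.0, -0.0]
ft_force: [-0.1, -0.4, -0.8]
width: 0.0158
grip_force: 30.0
time: 21.65
ee_pos: [0.5278, 0.2226, 0.1508]
eef_rot: [-0.116, 0.993, -0.0, -0.0]
ft_force: [-0.3, 0.6, 0.0]
width: 0.0161
grip_force: 30.0
```

```bash
python3 -m crank '[[[0,0,3,0,-1],[0,0,6,0,-1],[0,0,9,0,-1],[0,0,12,0,-1],[0,0,12.5,0,-1],[0,0,12.5,0,-1],[0,0,12.5,0,-1],[0,0,12.5,0,-1],[0,0,12.5,0,-1]]]'
python3 - <<'E'
from h import *
S=r.camera("side");s=r.read_state();print(s["ee_pos"],s["ft_force"],s["torque"],s["width"])
im=S["image"];print("red side",blobs(red(im)[140:230,200:330],8),"yel",blobs(yellow(im),10))
M=R.from_quat(s["eef_rot"]).as_matrix()
# handle -x face lower/upper edges expected
for z in(.0369-.02,.0369+.02): print(proj(S,s["ee_pos"]+M[:,0]*.013+M[:,1]*-.008+[0,0,z]).round(1))
W=r.camera("wrist")["image"];print("wrist yel",blobs(yellow(W),50))
T=r.camera("top");print(blobs(yellow(T["image"]),20))
E
```

```text
time: 22.55
ee_pos: [0.528, 0.2228, 0.1388]
eef_rot: [-0.116, 0.993, 0.0, 0.0]
ft_force: [0.1, 0.4, -0.8]
width: 0.0154
grip_force: 30.0
[0.52799076 0.22275742 0.1387332 ] [-1.01912358  0.53631577 -1.18589902] [ 0.05131212 -0.01690197 -0.00325316] 0.01575452094613896
red side [(1, [59, 21, 3, 12, 25], [60.2, 25.4])] yel [(6, [237, 164, 7, 8, 22], [239.4, 167.0])]
[262.8 180. ]
[261.6 164.3]
wrist yel [(1, [467, 240, 46, 41, 1191], [489.7, 257.1]), (11, [594, 334, 25, 22, 392], [606.9, 344.5])]
[(4, [127, 139, 18, 14, 50], [134.2, 144.3]), (5, [587, 240, 10, 10, 30], [592.0, 244.2])]
```

```bash
python3 -c "
from bench import r
print(r.close_job())"
```

```text
the job is handed in; nothing more can be done
None
```

I slid the shutter to its stop and lowered the red tag through the slot with at most about 2 N of contact. I handed the job in at about 23 s with the tag held by its handle, its lower edge calculated at about 15 mm above the glass floor and its top about 13 mm below the lid's underside.

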